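Set the shower temperature, then open the hand shower

ROBOT

A 6-joint arm with a two-finger parallel gripper is mounted at the origin on the work surface. World frame = base frame: x ahead of the robot, y to its left, z up, the work surface at z = 0. Lengths are in m, angles in rad, forces in N, time in s.
With the tool pointing down it reaches from about 0.425 to 0.95 m from the base axis. Payload 14.7 kg.
Tool frame: the origin (TCP) lies midway between the tips of the shut fingers; the grasp point (between the pads) lies 19 mm behind it (r.grip_point_offset is the distance from the TCP to the grasp point, in m); z points along the fingers, y is the line along which they close (so a half turn about z gives the same grasp; the last joint's range is limited). The gripper opens to 85 mm and grips with 20 to 120 N. Pads are 22 mm wide; open, the fingers measure 114 mm over their backs; the gripper's body (76 mm by 85 mm) begins 54 mm behind the grasp point. The pads swing forward as they close: fully open they stand 13 mm farther back than shut.
Start: joints at [1.13, 0.48, 1.596, -0, 1.065, -0.047], TCP at [0.249, 0.6, 0.231] pointing down, gripper open.
Joint ranges: [-2.75, 2.75], [-0.82, 2.05], [0.23, 2.67], [-1.56, 4.7], [0.09, 2.69], [-2.92, 2.92]. Speed limits (rad/s): [1.89, 1.89, 2.39, 3.01, 3.01, 3.01].

INTERFACE

Orientations are given as a unit quaternion [w, x, y, z].
In Python, from station import r gives the robot as it stands.
- The arm moves only by the tool move_arm, never from a script. Its argument "commands" is a list of rows, each a list of 7 numbers: the shift along the world's x, y, z in units of 40 mm (1.0 is 40 mm), then the turn, a rotation vector about the world's x, y, z in units of 6 degrees (1.0 is 6 degrees), then the gripper command: -1 is shut, 1 is fully open, values between are in proportion. A call has 1 to 12 rows; each row is the pose to reach, as a shift and turn from the pose commanded when the call began; what a row does not reach only later rows make up. A row lasts 1/8 s, in which the tool goes at most 62.5 mm and 10.7 degrees, less where a joint would pass 70% of its speed; a pose out of reach is approached as far as the arm can. A call with a gripper value outside its range is refused whole. The fingers move at their own pace and stop on an object; the grip force is fixed at half the most. Time passes only in rows, so rows that repeat a pose let the fingers close. It gives the time, the measured TCP pose, the force, the opening and the grip force at its end, in the units of the state.
- r.sense(): the state, without advancing time (a new reading comes with each control period).
- r.get_image(name): name is "scene" or "top" or "wrist"; returns the picture (384x512x3 uint8, red, green, blue); there is no depth.
- r.camera_info(name): a dict with "camera_matrix" (3x3 intrinsics, pixels), "R" (3x3) and "t" (3): a world point X has camera coordinates R X + t. Camera axes: x right, y down, z forward; pixel columns grow to the right and rows downward; lengths in m; the calibration is good to about 2 mm. A picture is of the moment at which its call begins: read the wrist's pose just before it. camera_info takes no time and is no camera call; for the wrist camera it gives the pose at the moment of the call.
- r.job_done(): hands the job in; it is judged then, once.
The state is a dict: "clock": time; "joint_pos": joint angles; "qd": joint speeds; "effort": joint torques, N m; "ee_pos": TCP position; "ee_rot": TCP orientation; "ft_force": force on the tool from outside, world axes, zero at the start; "wrist_torque": the same for the moment, N m; "finger_gap": finger opening in m; "finger_force": force on a finger pad.
Only numpy, scipy, OpenCV 4.12 (cv2) and the standard library are available. Lean on these libraries where they do the work, as an engineer would, in place of code of your own. Each camera call takes 0.05 s, during which the arm holds its last target. There are 200 camera calls.

TASK

Get the hand shower ready on the bath ledge. With the water still off, turn the thermostat lever until its tip stands right opposite the black marker clip on the rim of its plate; only then turn the outlet selector from off until it clicks in at the hand-shower symbol (the round disc with dots), leaving the thermostat on its mark. Leave the toiletries where they stand.

Things in the scene. Friction and masses are not known exactly. Their poses are not given: they have to be found in the camera images.
- thermo: the thermostat's round white trim plate, fixed on the ledge, 170 mm across, 8 mm thick, scale of thin ticks on the robot's side. Origin on the lever's axis, at ledge height; z up; its -x axis points to the middle of the scale
- lever (a joint): angle of the thermostat lever, rad: 0 to 2.6, growing anticlockwise seen from above; in the plate's xy frame the lever points in direction pi - 1.3 + value. It stays where it is left (friction about 0.12 N m)
- lever_tip (a point): end of the lever, on its centre line, 70 mm from the axis, 43 mm above the ledge. The lever is a level steel bar 12 mm wide, 14 mm tall, its top 50 mm and underside 36 mm above the ledge, reaching from a round hub (48 mm across, top 54 mm above the ledge) to 70 mm from the axis; a dark line runs along its top
- clip_mark (a point): the place for the lever's tip: 70 mm from the thermostat's axis, right in front of the black marker clip. The clip is a fixed block on the rim of the plate, 12 mm wide along the rim, from 73 to 92 mm from the axis, its top 14 mm above the ledge (the lever passes 22 mm above it)
- outlet: the outlet selector's round white trim plate, fixed on the ledge, 170 mm across, 8 mm thick. Origin on the selector's axis, at ledge height; z up; its -x axis points to the off tick
- selector (a joint): angle of the selector knob, rad, growing anticlockwise seen from above; it clicks into -1.05, 0 (off, at the single tick) and +1.05 and springs to the nearest of these (up to about 0.15 N m to turn it). In the plate's xy frame its long nose points in direction pi + value
- selector_grip (a point): on the selector's axis, 36 mm above the ledge, at the height to grip. The knob is a steel wing 14 mm wide, from 18 mm behind the axis to 44 mm in front of it (the nose, with a dark line), from 18 to 48 mm above the ledge, on a 50 mm disc
- selector_aim (a point): empty point 66 mm from the axis, straight ahead of the nose of the selector: lies over the symbol that the nose points at
- rose_mark (a point): centre of the hand-shower symbol: a round black disc 26 mm across with seven white dots, fixed on the selector's plate 66 mm from the axis, 60 degrees to one side or the other of the off tick
- bar_mark (a point): centre of the bath-spout symbol: a straight black bar 26 x 9 mm, on the same plate, 60 degrees to the other side of the off tick
- tin: grey metal cream tin, 79 x 64 x 67 mm high; loose, not part of the job. Origin under its centre
- jar: white jar with a paper label, 64 mm across, 85 high; loose, not part of the job. Origin under its centre
- soap_dish: white soap dish with a bar of soap, 115 x 75 x 27 mm high; loose, not part of the job. Origin under its centre
- tumbler: white tumbler, 70 mm across, 90 high; loose, not part of the job. Origin under its centre
- nail_brush: wooden nail brush lying bristles down, 85 x 35 x 27 mm high; loose, not part of the job. Origin under its centre
There are look-alikes about, which are no part of the job. What is shaped like the thermo but green is not meant.

How it is judged:
By the outcome, as a careful person would: the job done as asked, in the order asked, and still so for the second after the job is handed in, with the robot touching nothing.
It also fails if it takes over 58 s, if anything falls off the work surface, if the arm or the gripper's body presses on something with over 40 N, if the wrist force passes 120 N, or if a joint passes its speed limit or range.

## Working session

There is one attempt and no reset: what is moved stays moved. The work goes in short steps, Python scripts to look and compute and a tool call to move; the robot and the scene stay as the last step left them, time stands still between calls to the robot, and variables do not carry over. Pictures are saved under pics/ and viewed, at most 10 in all, crops included, and the job is handed in when it is done.

Besides the shell and the picture viewer there is one more tool, called after "Request:" as name(argument=value, ...), one argument or row to a line, values as JSON. move_arm: Moves the arm, as the interface text tells. Its arguments: {"type":"object","properties":{"commands":{"type":"array","items":{"type":"array","items":{"type":"number"}}}},"required":["commands"]}

```bash
mkdir -p pics; ls
python3 - <<'E'
from station import r
import cv2,numpy as np
for n in ("top","scene"):
    i=r.get_image(n); cv2.imwrite(f"pics/{n}0.png",i[:,:,::-1])
    c=r.camera_info(n); print(n,np.round(c["camera_matrix"],1).tolist(),np.round(c["R"],3).tolist(),np.round(c["t"],3).tolist())
s=r.sense(); print(s["clock"],s["ee_pos"],s["ee_rot"],s["finger_gap"])
a=cv2.imread("pics/top0.png");cv2.imwrite("pics/top0b.png",cv2.resize(a,(800,600),interpolation=cv2.INTER_CUBIC))
E
```

```text
pics
top [[500.0, 0.0, 252.0], [0.0, 500.0, 194.2], [0.0, 0.0, 1.0]] [[-0.005, -1.0, 0.001], [-0.99, 0.005, -0.139], [0.139, -0.002, -0.99]] [0.035, 0.533, 1.572]
scene [[409.1, 0.0, 257.1], [0.0, 409.1, 188.4], [0.0, 0.0, 1.0]] [[0.607, 0.794, 0.005], [0.672, -0.51, -0.537], [-0.423, 0.33, -0.844]] [-0.334, -0.294, 1.426]
0.1 [0.24925803 0.59992505 0.23074325] [-1.37714027e-04  1.95659089e-01  9.80671827e-01 -5.19463599e-04] 0.08518501067697204
```

View pics/top0b.png

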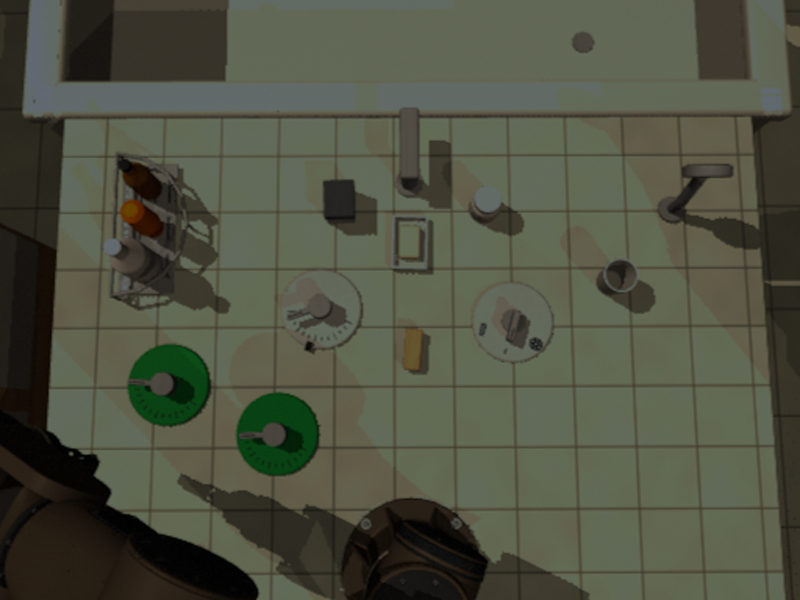

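View pics/scene0.png

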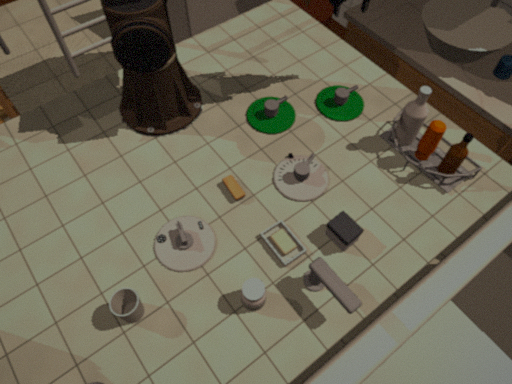

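The white plate at (322,310) in the enlarged top view, with its lever pointing left and the black clip at (309,346), is the thermostat. The two green plates at (168,385) and (278,434) are look-alikes. The selector plate is at (512,322), with the bar at (483,329), the rose at (536,344) and the off tick at (505,351). I'll measure and confirm with an enlarged crop.

```bash
cat > h.py <<'E'
from station import r
import cv2,numpy as np
def ray(c,u,v,z):
    K,R,t=map(np.array,(c["camera_matrix"],c["R"],c["t"]))
    d=R.T@np.linalg.solve(K,[u,v,1.]); o=-R.T@t
    return (o+d*(z-o[2])/d[2])
def proj(c,X):
    p=np.array(c["camera_matrix"])@(np.array(c["R"])@np.array(X)+np.array(c["t"])); return p[:2]/p[2]
def rectify(img,c,cx,cy,z,half=0.11,n=400):
    # top-down ortho picture of plane z: up = +x, left = +y
    w=np.array([[cx+half,cy+half,z],[cx+half,cy-half,z],[cx-half,cy-half,z],[cx-half,cy+half,z]])
    src=np.float32([proj(c,p) for p in w]); dst=np.float32([[0,0],[n,0],[n,n],[0,n]])
    return cv2.warpPerspective(img,cv2.getPerspectiveTransform(src,dst),(n,n),flags=cv2.INTER_CUBIC)
E
python3 - <<'E'
from h import *
c=r.camera_info("top"); a=cv2.imread("pics/top0.png")
o=[]
for u,v in((322,310),(512,322)):
    p=ray(c,u*.64,v*.64,.008); print(p)
    o.append(np.clip(rectify(a,c,p[0],p[1],.008)*2.0,0,255).astype(np.uint8))
cv2.imwrite("pics/rect0.png",np.hstack(o))
for u,v in((309,346),(483,329),(536,344),(505,351),(290,316),(413,348),(410,241),(340,200),(485,203),(620,275)):print(u,v,ray(c,u*.64,v*.64,.008))
E
```

```text
[0.52438265 0.18252425 0.008     ]
[ 0.49711497 -0.21487236  0.008     ]
309 346 [0.44894118 0.208996   0.008     ]
483 329 [ 0.48270581 -0.15392529  0.008     ]
536 344 [ 0.45075922 -0.2636577   0.008     ]
505 351 [ 0.43648651 -0.19872449  0.008     ]
290 316 [0.51204987 0.24937601 0.008     ]
413 348 [ 0.44369175 -0.00742102  0.008     ]
410 241 [ 0.67109835 -0.00299044  0.008     ]
340 200 [0.76130106 0.14588713 0.008     ]
485 203 [ 0.75322476 -0.16387052  0.008     ]
620 275 [ 0.5957302  -0.44526567  0.008     ]
```

View pics/rect0.png

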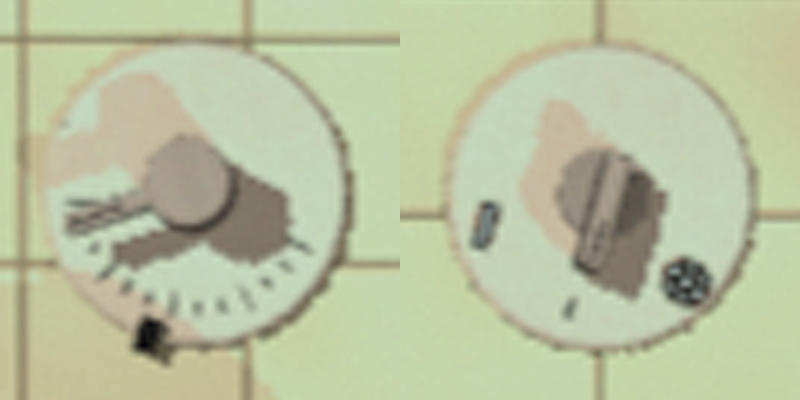

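The crop confirms it. White thermostat plate: clip at (151,337), lever pointing left at (67,222), clip about 60° anticlockwise from the lever. Selector: tick at (570,308), bar at (486,225), rose with dots at (686,282), so the rose is at +1.05. I'll move above the thermostat with the pads across the lever and look with the wrist camera.

Request:
move_arm(
  commands=[
    [6.3,-10,0,0,0,-9.5,1],
    [6.3,-10,0,0,0,-9.5,1],
    [6.3,-10,0,0,0,-9.5,1],
    [6.3,-10,0,0,0,-9.5,1],
    [6.3,-10,0,0,0,-9.5,1],
    [6.3,-10,0,0,0,-9.5,1],
    [6.3,-10,0,0,0,-9.5,1],
    [6.3,-10,0,0,0,-9.5,1],
    [6.3,-10,0,0,0,-9.5,1],
    [6.3,-10,0,0,0,-9.5,1],
    [6.3,-10,0,0,0,-9.5,1],
    [6.3,-10,0,0,0,-9.5,1],
  ],
)

```text
clock: 1.6
ee_pos: [0.501, 0.201, 0.2313]
ee_rot: [-0.0, 0.639, 0.769, -0.0]
ft_force: [-0.0, 0.6, 0.2]
finger_gap: 0.0857
finger_force: 0.0
```

```bash
cat >> h.py <<'E'
from scipy.spatial.transform import Rotation as Ro
def pose():
    s=r.sense(); w=s["ee_rot"]; M=Ro.from_quat([w[1],w[2],w[3],w[0]]).as_matrix()
    print("t",round(s["clock"],2),"pos",np.round(s["ee_pos"],4),"yang",round(np.degrees(np.arctan2(M[1,1],M[0,1])),2),"z",np.round(M[:,2],3),"F",np.round(s["ft_force"],1),"gap",round(s["finger_gap"],4),"j",np.round(s["joint_pos"],2))
def wrist(cx,cy,z,name,half=.11):
    c=r.camera_info("wrist"); i=r.get_image("wrist")[:,:,::-1]; cv2.imwrite(f"pics/{name}.png",i)
    np.savez(f"pics/{name}.npz",**{k:np.array(c[k]) for k in("camera_matrix","R","t")})
    o=rectify(i,c,cx,cy,z,half); k=255/np.percentile(o,98); return c,i,np.clip(o*k,0,255).astype(np.uint8)
E
python3 - <<'E'
from h import *
pose()
c,i,a=wrist(.5277,.1842,.008,"w1"); b=rectify(i,c,.5277,.1842,.05)
cv2.imwrite("pics/rect1.png",np.hstack([a,np.clip(b*1.6,0,255).astype(np.uint8)]))
E
```

```text
t 1.6 pos [0.501  0.201  0.2313] yang 10.51 z [-0.  0. -1.] F [-0.   0.6  0.2] gap 0.0857 j [0.33 0.33 1.85 0.   0.97 0.14]
```

View pics/rect1.png

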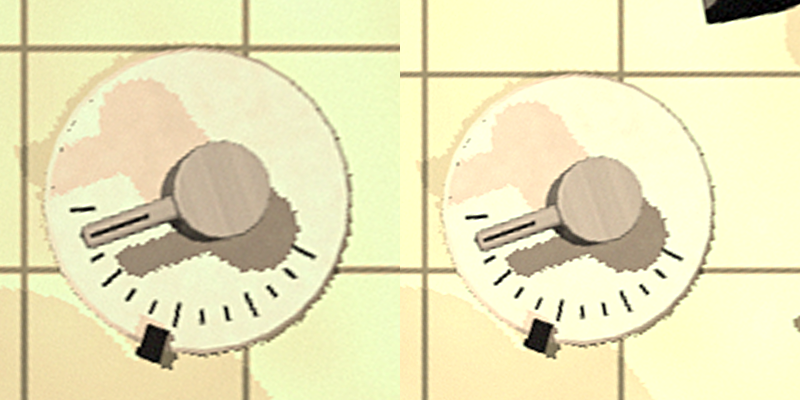

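Both panels show the lever tip at about (478,241) in the z=50 mm panel and the clip at about (154,341) in the plate-height panel. Now a sharper measurement.

```bash
cat > m.py <<'E'
from h import *
def clipdir(name,ax):
    i=cv2.imread(f"pics/{name}.png"); c=dict(np.load(f"pics/{name}.npz"))
    n,h=800,.11; P=lambda u,v:np.array([ax[0]+h-v*2*h/n,ax[1]+h-u*2*h/n])
    def big(m,lo,hi):
        cs=[k for k in cv2.findContours(m,cv2.RETR_EXTERNAL,cv2.CHAIN_APPROX_NONE)[0] if lo<cv2.contourArea(k)]
        return cs
    g=cv2.cvtColor(rectify(i,c,*ax,.014,h,n),cv2.COLOR_BGR2GRAY)
    yy,xx=np.mgrid[:n,:n]; q=np.hypot(xx-400,yy-400)*2*h/n
    m=((g<35)&(q>.068)&(q<.097)&(yy>400)).astype(np.uint8)
    for k in big(m,400,9e9):
        rc=cv2.minAreaRect(k); p=P(*rc[0]); d=p-ax; print("clip",p.round(4),np.round(np.array(rc[1])*2*h/n*1e3,1),round(rc[2],1),"dir",np.degrees(np.arctan2(d[1],d[0])).round(2),"rad",np.hypot(*d).round(4))
    g=cv2.cvtColor(rectify(i,c,*ax,.05,h,n),cv2.COLOR_BGR2GRAY)
    m=((g<50)&(q>.025)&(q<.072)).astype(np.uint8)
    for k in big(m,150,9e9):
        rc=cv2.minAreaRect(k); p=P(*rc[0]); d=p-ax
        if max(rc[1])>2.5*min(rc[1]):
            vx,vy=cv2.fitLine(k,cv2.DIST_L2,0,.01,.01).ravel()[:2]; print("line",p.round(4),np.round(np.array(rc[1])*2*h/n*1e3,1),"dir",np.degrees(np.arctan2(d[1],d[0])).round(2),"own",np.degrees(np.arctan2(-vx,-vy)).round(2)%180,"rad",np.hypot(*d).round(4))
E
python3 - <<'E'
from m import *
i=cv2.imread("pics/w1.png"); c=dict(np.load("pics/w1.npz"))
for z,lo,hi in((.054,.020,.028),(.008,.08,.09)):
    g=cv2.cvtColor(rectify(i,c,.528,.185,z,.11,800),cv2.COLOR_BGR2GRAY)
    k=cv2.HoughCircles(cv2.GaussianBlur(g,(7,7),2),cv2.HOUGH_GRADIENT,1,300,param1=80,param2=15,minRadius=int(lo*800/.22),maxRadius=int(hi*800/.22))
    if k is not None:
        for u,v,q in k[0][:2]: print(z,(.528+.11-v*.22/800).round(4),(.185+.11-u*.22/800).round(4),(q*.22/800).round(4))
clipdir("w1",np.array([.528,.185]))
E
```

```text
0.054 0.5281 0.1862 0.0233
0.008 0.5268 0.1846 0.0843
0.008 0.4308 0.1942 0.0885
clip [0.4494 0.2114] [13.5 18.2] 19.8 dir 161.42 rad 0.0829
line [0.498  0.1451] [12.1  1.4] dir -126.97 own 62.660004 rad 0.0499
line [0.5073 0.2005] [23.4  5.6] dir 143.19 own 60.949997 rad 0.0258
line [0.5105 0.2343] [ 1.7 29.5] dir 109.51 own 109.39 rad 0.0523
```

Request:
move_arm(
  commands=[
    [0.24,0.83,-3,0,0,1.48,1],
    [0.24,0.83,-3,0,0,1.48,1],
    [0.24,0.83,-3,0,0,1.48,1],
    [0.24,0.83,-4.3,0,0,1.48,1],
    [0.24,0.83,-5.15,0,0,1.48,1],
    [0.24,0.83,-5.15,0,0,1.48,0],
    [0.24,0.83,-5.15,0,0,1.48,-0.5],
    [0.24,0.83,-5.15,0,0,1.48,-1],
    [0.24,0.83,-5.15,0,0,1.48,-1],
    [0.24,0.83,-5.15,0,0,1.48,-1],
    [0.24,0.83,-5.15,0,0,1.48,-1],
    [0.24,0.83,-5.15,0,0,1.48,-1],
  ],
)

```text
clock: 3.15
ee_pos: [0.5114, 0.2337, 0.0265]
ee_rot: [0.0, 0.579, 0.816, 0.001]
ft_force: [-2.4, 0.2, 15.5]
finger_gap: 0.0106
finger_force: 61.4
```

Run:
```python
from h import *
pose()
# arc waypoints (units) from lever dir 109.4
a0=109.4; A=np.array([.5278,.185]); R=.052
d=lambda a:R*np.array([np.cos(np.radians(a)),np.sin(np.radians(a))])
for k in range(1,12):
    t=51.9*k/11; print(np.round((d(a0+t)-d(a0))/.04,2),round(t/6,2))
```

```text
t 3.15 pos [0.5114 0.2337 0.0265] yang 19.3 z [ 0.001  0.001 -1.   ] F [-2.4  0.2 15.5] gap 0.0106 j [0.37 0.64 1.95 0.   0.54 0.04]
[-0.1  -0.04] 0.79
[-0.2  -0.09] 1.57
[-0.29 -0.14] 2.36
[-0.37 -0.21] 3.15
[-0.45 -0.28] 3.93
[-0.53 -0.35] 4.72
[-0.6  -0.43] 5.5
[-0.66 -0.52] 6.29
[-0.71 -0.61] 7.08
[-0.76 -0.71] 7.86
[-0.8  -0.81] 8.65
```

Request:
move_arm(
  commands=[
    [-0.1,-0.04,0,0,0,0.79,-1],
    [-0.2,-0.09,0,0,0,1.57,-1],
    [-0.29,-0.14,0,0,0,2.36,-1],
    [-0.37,-0.21,0,0,0,3.15,-1],
    [-0.45,-0.28,0,0,0,3.93,-1],
    [-0.53,-0.35,0,0,0,4.72,-1],
    [-0.6,-0.43,0,0,0,5.5,-1],
    [-0.66,-0.52,0,0,0,6.29,-1],
    [-0.71,-0.61,0,0,0,7.08,-1],
    [-0.76,-0.71,0,0,0,7.86,-1],
    [-0.8,-0.81,0,0,0,8.65,-1],
    [-0.8,-0.81,0,0,0,8.65,-1],
  ],
)

```text
clock: 4.65
ee_pos: [0.4794, 0.2014, 0.0265]
ee_rot: [0.001, 0.162, 0.987, 0.0]
ft_force: [-4.4, 6.1, 17.0]
finger_gap: 0.0107
finger_force: 61.6
```

Request:
move_arm(
  commands=[
    [0,0,0,0,0,0,-0.6],
    [0,0,0,0,0,0,0.2],
    [0,0,0,0,0,0,1],
    [0,0,0,0,0,0,1],
    [0,0,0,0,0,0,1],
    [0,0,0,0,0,0,1],
    [0,0,0,0,0,0,1],
    [0,0,1,0,0,0,1],
    [0.6,-0.4,3,0,0,0,1],
    [0.6,-0.4,5.15,0,0,0,1],
    [0.6,-0.4,5.15,0,0,0,1],
    [0.6,-0.4,5.15,0,0,0,1],
  ],
)

```text
clock: 6.15
ee_pos: [0.505, 0.1855, 0.2349]
ee_rot: [0.003, 0.163, 0.987, 0.001]
ft_force: [-1.0, 0.3, -0.5]
finger_gap: 0.0856
finger_force: 0.0
```

Run:
```python
from m import *
pose()
c,i,a=wrist(.5277,.185,.014,"w2",.1); b=rectify(i,c,.5277,.185,.05,.1)
cv2.imwrite("pics/rect2.png",np.hstack([a,np.clip(b*1.6,0,255).astype(np.uint8)]))
clipdir("w2",np.array([.5278,.185]))
```

```text
t 6.15 pos [0.505  0.1855 0.2349] yang 71.21 z [ 0.006  0.002 -1.   ] F [-1.   0.3 -0.5] gap 0.0856 j [ 0.3   0.32  1.85 -0.    0.96 -0.95]
clip [0.449  0.2108] [11.4 18.1] 20.4 dir 161.84 rad 0.0829
line [0.479  0.2302] [ 1.5 10.9] dir 137.19 own 131.64 rad 0.0666
line [0.4785 0.2017] [ 1.5 29.3] dir 161.33 own 161.59 rad 0.052
line [0.5029 0.1789] [ 4.8 21.5] dir -166.28 own 109.98 rad 0.0256
line [0.5098 0.2038] [15.4  3.7] dir 133.67 own 35.429993 rad 0.026
```

View pics/rect2.png

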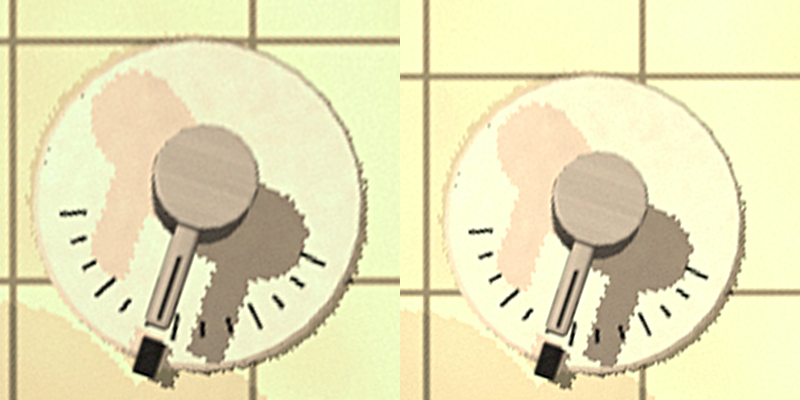

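The lever now points straight at the clip: lever line at 161.4°, clip at about 161.4–161.8° (left panel, tip at (160,330), clip at (149,357)). Next, the selector.

Request:
move_arm(
  commands=[
    [-0.1,-1.5,0,0,0,-1.7,1],
    [-0.1,-3,0,0,0,-3.4,1],
    [-0.1,-4.5,0,0,0,-5.1,1],
    [-0.1,-6,0,0,0,-6.8,1],
    [-0.1,-7.5,0,0,0,-8.5,1],
    [-0.1,-9,0,0,0,-10.2,1],
    [-0.1,-10,0,0,0,-11.9,1],
    [-0.1,-10,0,0,0,-13.6,1],
    [-0.1,-10,0,0,0,-15,1],
    [-0.1,-10,0,0,0,-15,1],
    [-0.1,-10,0,0,0,-15,1],
  ],
)

```text
clock: 7.58
ee_pos: [0.4986, -0.2146, 0.2305]
ee_rot: [-0.001, 0.812, 0.584, -0.0]
ft_force: [0.4, -0.4, 0.3]
finger_gap: 0.0857
finger_force: 0.0
```

Request:
move_arm(
  commands=[
    [0,0,0,0,0,-1.7,1],
    [0,0,0,0,0,-3.4,1],
    [0,0,0,0,0,-5.1,1],
    [0,0,0,0,0,-6.8,1],
    [0,0,0,0,0,-8.5,1],
    [0,0,0,0,0,-10.2,1],
    [0,0,0,0,0,-11.9,1],
    [0,0,0,0,0,-13.6,1],
    [0,0,0,0,0,-14.5,1],
    [0,0,0,0,0,-14.5,1],
    [0,0,0,0,0,-14.5,1],
  ],
)

```text
clock: 8.95
ee_pos: [0.4989, -0.2148, 0.2312]
ee_rot: [-0.0, 0.991, -0.135, -0.0]
ft_force: [-0.3, -0.8, -0.3]
finger_gap: 0.085
finger_force: 0.0
```

Run:
```python
from m import *
pose()
ax=np.array([.4993,-.216])
c,i,a=wrist(*ax,.008,"w3",.1); b=rectify(i,c,*ax,.048,.1)
cv2.imwrite("pics/rect3.png",np.hstack([a,np.clip(b*1.6,0,255).astype(np.uint8)]))
clipdir("w3",ax)
```

```text
t 8.95 pos [ 0.4989 -0.2148  0.2312] yang -105.57 z [-0.  0. -1.] F [-0.3 -0.8 -0.3] gap 0.085 j [-0.46  0.33  1.84 -0.    0.97  1.38]
clip [ 0.4488 -0.2682] [10.  21.1] 42.3 dir -134.06 rad 0.0726
line [ 0.4532 -0.2025] [ 2.3 10.1] dir 163.74 own 164.64 rad 0.0481
line [ 0.4676 -0.207 ] [ 1.6 15.8] dir 164.22 own 163.88 rad 0.0329
line [ 0.4931 -0.1613] [ 8.3 23. ] dir 96.44 own 164.7 rad 0.0551
```

View pics/rect3.png

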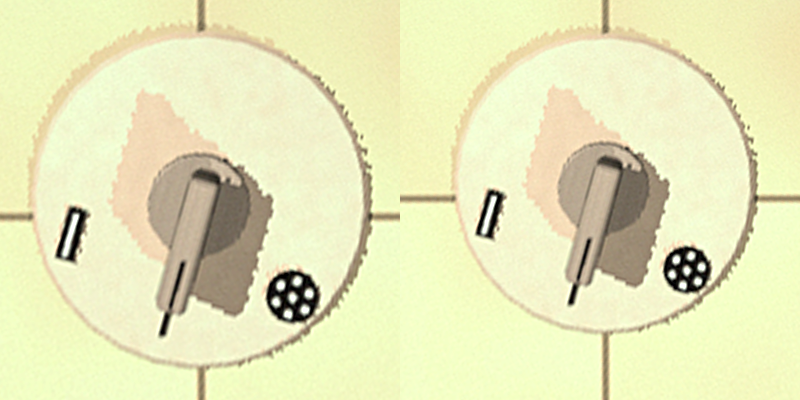

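The dotted rose is at (293,296) in the left panel, to the nose's anticlockwise side. The bar is at (71,234), and the nose is on the off tick at (165,325). I'll grip the wing on its axis.

Request:
move_arm(
  commands=[
    [0.01,-0.04,-1.5,0,0,-0.09,1],
    [0.01,-0.04,-3,0,0,-0.09,1],
    [0.01,-0.04,-4.3,0,0,-0.09,1],
    [0.01,-0.04,-5.15,0,0,-0.09,1],
    [0.01,-0.04,-5.15,0,0,-0.09,1],
    [0.01,-0.04,-5.15,0,0,-0.09,0],
    [0.01,-0.04,-5.15,0,0,-0.09,-0.5],
    [0.01,-0.04,-5.15,0,0,-0.09,-1],
    [0.01,-0.04,-5.15,0,0,-0.09,-1],
    [0.01,-0.04,-5.15,0,0,-0.09,-1],
    [0.01,-0.04,-5.15,0,0,-0.09,-1],
    [0.01,-0.04,-5.15,0,0,-0.09,-1],
  ],
)

```text
clock: 10.5
ee_pos: [0.5, -0.2161, 0.0263]
ee_rot: [-0.0, 0.99, -0.142, 0.001]
ft_force: [2.1, 9.9, 14.9]
finger_gap: 0.0129
finger_force: 58.6
```

```bash
python3 -c "
from h import *
pose()"
```

```text
t 10.5 pos [ 0.5    -0.2161  0.0263] yang -106.32 z [ 0.001  0.    -1.   ] F [ 2.1  9.9 14.9] gap 0.0129 j [-0.46  0.63  1.99  0.    0.52  1.39]
```

Request:
move_arm(
  commands=[
    [0,0,0,0,0,1,-1],
    [0,0,0,0,0,2,-1],
    [0,0,0,0,0,3,-1],
    [0,0,0,0,0,4,-1],
    [0,0,0,0,0,5,-1],
    [0,0,0,0,0,6,-1],
    [0,0,0,0,0,7,-1],
    [0,0,0,0,0,8,-1],
    [0,0,0,0,0,9,-1],
    [0,0,0,0,0,10.1,-1],
    [0,0,0,0,0,10.1,-1],
    [0,0,0,0,0,10.1,-1],
  ],
)

```text
clock: 12.0
ee_pos: [0.4998, -0.2153, 0.0262]
ee_rot: [-0.0, 0.926, 0.377, 0.0]
ft_force: [3.4, 19.1, 18.2]
finger_gap: 0.0132
finger_force: 59.0
```

Request:
move_arm(
  commands=[
    [0,0,0,0,0,0,-0.6],
    [0,0,0,0,0,0,0.2],
    [0,0,0,0,0,0,1],
    [0,0,0,0,0,0,1],
    [0,0,0,0,0,0,1],
    [0,0,0,0,0,0,1],
    [0,0,0,0,0,0,1],
    [0,0,1,0,0,0,1],
    [0,0,3,0,0,0,1],
    [0,0,5.15,0,0,0,1],
    [0,0,5.15,0,0,0,1],
    [0,0,5.15,0,0,0,1],
  ],
)

```text
clock: 13.5
ee_pos: [0.501, -0.2173, 0.2346]
ee_rot: [0.002, 0.926, 0.377, 0.002]
ft_force: [-0.2, -0.5, -0.5]
finger_gap: 0.0854
finger_force: 0.0
```

Run:
```python
from m import *
pose()
ax=np.array([.4993,-.216])
c,i,a=wrist(*ax,.008,"w4",.1)
c=r.camera_info("top"); t=r.get_image("top")[:,:,::-1]; cv2.imwrite("pics/top1.png",t)
b=np.clip(rectify(t,c,.5278,.185,.014,.1)*2,0,255).astype(np.uint8)
cv2.imwrite("pics/rect4.png",np.hstack([a,b])); clipdir("w4",ax)
```

```text
t 13.5 pos [ 0.501  -0.2173  0.2346] yang -45.72 z [ 0.005 -0.003 -1.   ] F [-0.2 -0.5 -0.5] gap 0.0854 j [-0.46  0.33  1.84  0.    0.97  0.33]
clip [ 0.4483 -0.2674] [ 9.5 21.9] 42.8 dir -134.76 rad 0.0724
line [ 0.4506 -0.1943] [ 2. 10.] dir 156.01 own 162.77 rad 0.0533
line [ 0.4756 -0.2388] [15.6  1.8] dir -136.19 own 44.36 rad 0.0329
line [ 0.4907 -0.1531] [ 7.9 23.2] dir 97.76 own 164.25 rad 0.0635
```

View pics/rect4.png

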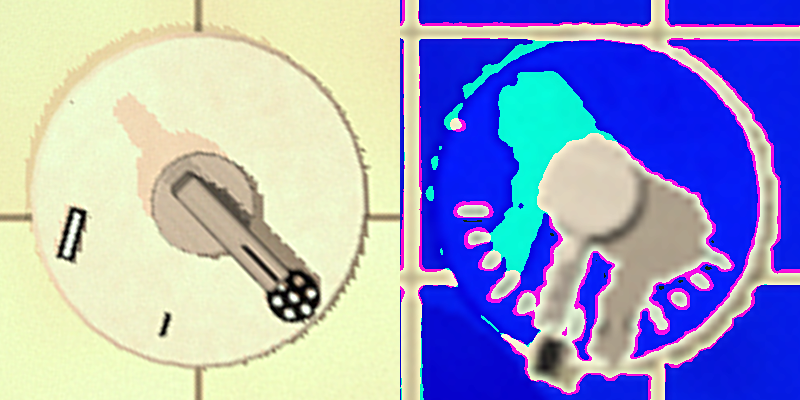

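The selector nose points at the dotted rose (293,296), and the lever is still on the clip (548,356). The right panel's odd colours come from brightness overflow. Handing in.

```bash
python3 -c "
from station import r
print(r.job_done())"
```

```text
the job is handed in; nothing more can be done
None
```

The job is handed in: the thermostat lever stands opposite the black clip (within about 0.5° in the wrist image), then the selector was turned to the hand-shower rose; the toiletries were not touched, and the last reading was at 13.5 s of the 58 s allowed.

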